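# Hook the cross bar onto the slotted uprights of the fixture rack

## Task

Fit the long cross bar onto the fixture rack: hook its two tabs into the slots of the two uprights, then press the bar down firmly until it is fully home, level and locked, and let go. The short bar does not fit this rack; leave it where it is.

Things in the scene. Friction and masses are not known exactly. Their poses are not given: they have to be found in the camera images.
- bar: Long grey bar, 240 (its y) x 28 (x) x 44 mm (z, up), 0.25-0.5 kg. Origin: centre of underside. At y +/-100 mm a steel hook tab 8 mm wide on its rear (+x) face: neck 30 to 42 mm above the underside, leg from it down to 4 mm; gap between leg and rear face 7 mm at the neck, 17 mm at the tip; reaches 24 mm out. Pegs 25 mm long at y +/-100 mm on its front. Grip from above across x at mid-length.
- rack: Fixed rack: base 140 x 300 x 12 mm, two channel uprights 54 mm wide, 200 mm tall at y +/-100 mm. Origin: desk height, between the uprights, in their front faces' plane; +x to the rear, away from the robot, z up. Each front plate, 5 mm thick, has a slot 28 mm wide from z 120 to 180 mm. Behind it a black lock shoe, top at 109 mm: the tab's leg must push it down 15 mm (5 N each; it stays).
- home (a point): Point on the rack where the bar's origin is when locked home: rack x -14, y 0, z 90 mm, same axes as the rack. The bar, parallel to the rack, enters along +x with its underside 116 to 138 mm (best 127) above the desk until its rear face meets the uprights. Lowered, it rests on the shoes at 105 mm; about 10 N more than the bar's weight presses it to 90 mm, where the necks sit on the slots' sills.
- short_bar: Short bar, to be left alone: same section, tabs and pegs as the long one, but 160 mm long with tabs 120 mm apart. Origin: centre of its underside.
There are look-alikes about, which are no part of the job. Leave any brown or pink look-alike of the bar alone.

How it is judged:
On the way:
1. the long bar's tabs are through the slots, the bar not yet pressed down (x of bar in the frame of rack between -0.028 and 0 m and z of bar in the frame of rack between 0.1 and 0.145 m and y of bar in the frame of rack between -0.02 and 0.02 m), for 0.05 s.
At the end, for the whole second after the job is handed in: The long bar hangs by its tabs in both slots: at most 6 mm above fully home, within 12 mm of the uprights' faces, centred within 15 mm, level along its length within 2.5 degrees, otherwise upright and parallel to the rack within 10 degrees, released and at rest (z of bar in the frame of rack between 0.08 and 0.096 m and x of bar in the frame of rack between -0.026 and -0.004 m and y of bar in the frame of rack between -0.015 and 0.015 m and angle between bar's own y axis and vertical between 1.526 and 1.616 rad and angle between bar's own z axis and vertical below 0.18 rad and angle between the x axis of bar and the x axis of rack, either way round below 0.18 rad and linear speed of bar below 0.02 m/s); the robot touches nothing.
It fails at once if the short bar is moved more than 30 mm (distance of short_bar from where it was at the start of the episode above 0.03 m).
It also fails if it takes over 40 s, if anything falls off the work surface, if the arm or the gripper's body presses on something with over 40 N, if the wrist force passes 120 N, or if a joint passes its speed limit or range.

## Robot

A 7-joint arm with a two-finger parallel gripper is mounted at the origin on the work surface. World frame = base frame: x ahead of the robot, y to its left, z up, the work surface at z = 0. Lengths are in m, angles in rad, forces in N, time in s.
With the tool pointing down it reaches from about 0.35 to 0.9 m from the base axis. Payload 8.1 kg.
Tool frame: the origin (TCP) lies at the very end of the fingers, on their centre line; the grasp point (between the pads) lies 19 mm behind it (bot.grip_depth is the distance from the TCP to the grasp point, in m); z points along the fingers, x is the direction in which the jaws open and shut, and the axes are right-handed (so a half turn about z gives the same grasp; the last joint's range is limited). The gripper opens to 92 mm and grips with 3 to 60 N. Pads are 19 mm wide; open, the fingers measure 130 mm over their backs; the gripper's body (75 mm by 190 mm) begins 47 mm behind the grasp point.
Start: joints at [1.223, 0.434, 0.025, 1.573, -0.012, 1.134, -0.075], TCP at [0.151, -0.606, 0.227] pointing down, gripper open.
Joint ranges: [-2.62, 2.62], [-0.44, 2.09], [-1.27, 1.32], [0.08, 2.57], [-1.32, 4.46], [0.12, 2], [-2.74, 2.74]. Speed limits (rad/s): [2.22, 2.22, 3.01, 3.01, 3.14, 3.14, 3.14].

## Interface

Orientations are given as a rotation vector (axis times angle).
In Python, from plant import bot gives the robot as it stands.
- The arm moves only by the shell command python3 -m inch 'ROWS'. ROWS is JSON, a list of rows, each a list of 7 numbers: the turn, a rotation vector about the tool's x, y, z in rad, then the shift along the tool's x, y, z in cm, then the opening, from 0 (shut) to 1 (fully open). A call has 1 to 12 rows; each row shifts and turns the commanded pose from where the row before left it, along the tool's axes as they then stand; what a row does not reach is not made up. A row lasts 1/12 s, in which the tool goes at most 41.7 mm and 7.16 degrees, less where a joint would pass 70% of its speed; a pose out of reach is approached as far as the arm can. A call is refused whole if a number of a shift passes 4.17 or a number of a turn 0.125, either way. A call with a gripper value outside its range is refused whole. The fingers move at their own pace and stop on an object; the grip force is fixed at half the most. Time passes only in rows, so rows that do not move let the fingers close. It gives the time, the measured TCP pose, the force and the opening at its end, in the units of the state.
- bot.get_state(): the state, without advancing time (a new reading comes with each control period).
- bot.snapshot(name): name is "scene" or "top" or "wrist"; returns a dict with "color" (480x640x3 uint8, red, green, blue), "camera_matrix" (3x3 intrinsics, pixels), "extrinsics" (4x4, takes a point from camera to world coordinates); the wrist camera has in their place "hand_eye" (4x4, takes a point from camera to tool coordinates, whose origin is the TCP and whose axes are the tool frame's). Camera axes: x right, y down, z forward; pixel columns grow to the right and rows downward; lengths in m; the calibration is good to about 2 mm. A picture is of the moment at which its call begins: read the wrist's pose just before it. There is no depth.
- bot.sign_off(): hands the job in, once; it reports no verdict.
The state is a dict: "t": time; "joint_pos": joint angles; "joint_velocities": joint speeds; "effort": joint torques, N m; "tcp_pos": TCP position; "tcp_rot": TCP orientation; "ft_force": force on the tool from outside, world axes, zero at the start; "ft_torque": the same for the moment, N m; "width": finger opening in m.
Only numpy, scipy, OpenCV 4.12 (cv2) and the standard library are available. Lean on these libraries where they do the work, as an engineer would, in place of code of your own. Each camera call takes 0.05 s, during which the arm holds its last target.

## Working session

There is one attempt and no reset: what is moved stays moved. The work goes in short steps, Python scripts to look and compute and a shell command to move; the robot and the scene stay as the last step left them, time stands still between calls to the robot, and variables do not carry over. Pictures are saved under pics/ and viewed, and the job is handed in when it is done.

```bash
ls; mkdir -p pics; python3 - <<'E'
from plant import bot
import cv2
s=bot.get_state(); print(s['t'],s['tcp_pos'],s['tcp_rot'],s['ft_force'],s['width'])
for n in("scene","top"):
    d=bot.snapshot(n); cv2.imwrite(f"pics/{n}0.png",d["color"][:,:,::-1]); print(n,d["camera_matrix"].tolist(),d["extrinsics"].round(4).tolist())
E
```

```text
pics
0.0 [ 0.15129829 -0.60589946  0.22593536] [-2.47529214e+00  1.93318459e+00  2.08233352e-03] [ 0.67439083 -0.17573586 -0.32621921] 0.09167122486192426
scene [[466.1063518474181, 0.0, 323.0622446628056], [0.0, 466.1063518474181, 237.99413176834022], [0.0, 0.0, 1.0]] [[-0.1666, 0.7857, -0.5958, 1.0764], [0.986, 0.1314, -0.1023, 0.1831], [-0.0021, -0.6045, -0.7966, 0.996], [0.0, 0.0, 0.0, 1.0]]
top [[596.1927046943302, 0.0, 318.19416836725645], [0.0, 596.1927046943302, 239.20090031235233], [0.0, 0.0, 1.0]] [[-0.0143, -0.9862, 0.1647, 0.1683], [-0.9998, 0.0169, 0.0145, 0.049], [-0.0171, -0.1644, -0.9862, 1.546], [0.0, 0.0, 0.0, 1.0]]
```

View pics/scene0.png

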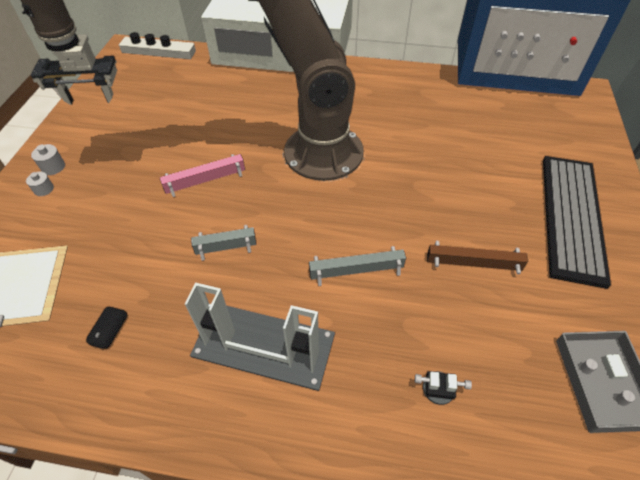

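View pics/top0.png

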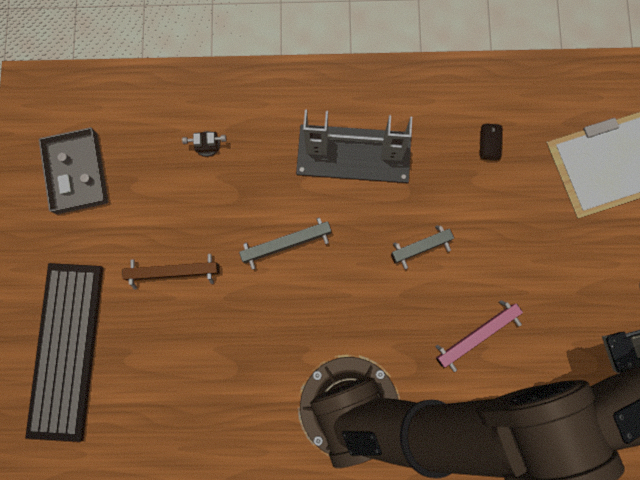

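```bash
python3 - <<'E'
import cv2
a=cv2.imread("pics/top0.png"); b=cv2.imread("pics/scene0.png")
cv2.imwrite("pics/z1.png",cv2.resize(a[90:280,225:425],None,fx=3.15,fy=3.15,interpolation=cv2.INTER_CUBIC))
cv2.imwrite("pics/z2.png",cv2.resize(b[230:400,180:420],None,fx=3.3,fy=3.3,interpolation=cv2.INTER_CUBIC))
E
```

```text
(no output)
```

View pics/z1.png

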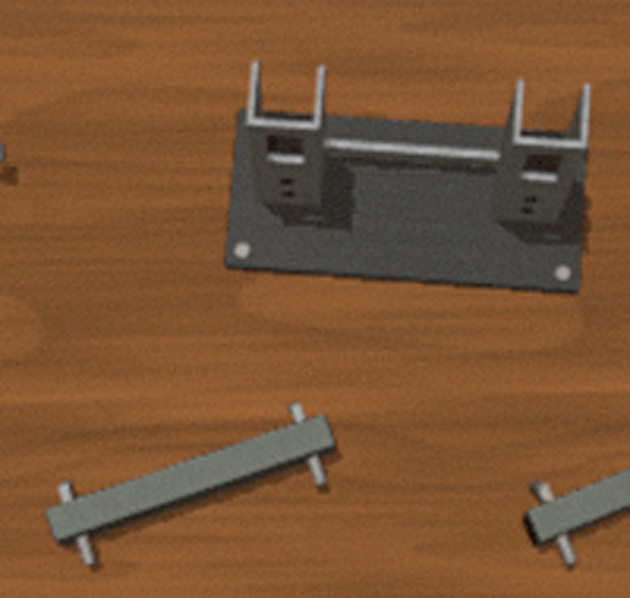

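View pics/z2.png

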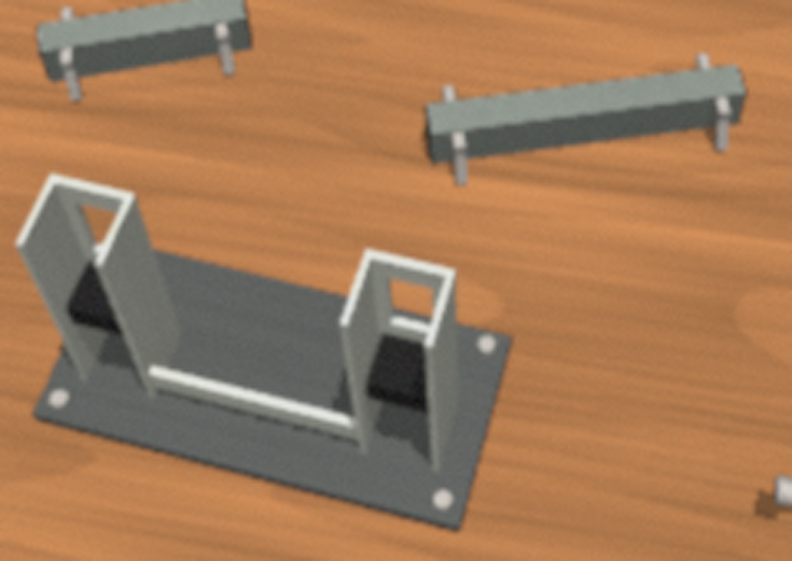

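```bash
cat > h.py <<'E'
from plant import bot
import numpy as np, cv2
from scipy.optimize import least_squares
from scipy.spatial.transform import Rotation as R
def proj(d,P,E=None):
    E=np.linalg.inv(d["extrinsics"] if E is None else E)
    r=cv2.Rodrigues(E[:3,:3])[0]
    return cv2.projectPoints(np.asarray(P,float),r,E[:3,3],d["camera_matrix"],None)[0][:,0]
def W(p,P,z=0):
    c,s=np.cos(p[2]),np.sin(p[2]); P=np.asarray(P,float)
    return np.c_[p[0]+c*P[:,0]-s*P[:,1],p[1]+s*P[:,0]+c*P[:,1],P[:,2]+z]
def fit(views,P,x0):
    f=lambda p:np.concatenate([(proj(d,W(p,P))-uv).ravel() for d,uv in views])
    r=least_squares(f,x0,loss='soft_l1'); return r.x,f(r.x)
E
python3 - <<'E'
from h import *
t=bot.snapshot("top"); s=bot.snapshot("scene")
RP=[[0,.127,.2],[0,.073,.2],[0,-.073,.2],[0,-.127,.2]]
rt=np.array([(303.7,130.6),(326.9,130),(388.2,135.1),(410.7,136.7)])
rs=np.array([(317.9,311.8),(291.2,305.8),(220.6,289.1),(195.8,283.3)])
BP=[[.014,.12,.044],[-.014,.12,.044],[.014,-.12,.044],[-.014,-.12,.044]]
bt=np.array([(239.9,252.5),(243.1,261.7),(327.9,222.1),(331.3,230.6)])
bs=np.array([(405.8,258.2),(404.2,250.3),(310.3,270.3),(309.7,262.7)])
for P,a,b in((RP,rt,rs),(BP,bt,bs)):
  for v in([(t,a)],[(s,b)],[(t,a),(s,b)]):
    x,r=fit(v,P,[.5,.1,0]); print(x.round(4),r.round(1))
print(bot.get_state()['t'])
E
```

```text
[ 0.6448 -0.0269 -0.0862] [-0.1 -0.8 -0.5  1.2  0.1  0.   0.6 -0.1]
[ 0.6464 -0.0253 -0.0904] [ 0.3  0.2 -0.  -0.1  0.1  0.  -0.3 -0.1]
[ 0.6458 -0.026  -0.0909] [-0.5 -1.5 -0.9  0.7 -0.4 -0.3  0.1 -0.3 -0.  -0.1 -0.3 -0.4 -0.2 -0.3
 -0.6 -0.4]
[0.4143 0.1542 0.3257] [-0.4 -0.4 -0.2  0.7  0.2 -1.1  0.5  0.6]
[0.4182 0.1574 0.3176] [ 0.8  0.6 -0.5 -0.6  0.3  0.8 -0.6 -1. ]
[0.4158 0.1557 0.3215] [-1.1 -1.2 -0.9 -0.1 -0.3 -1.5 -0.1  0.2  0.1 -0.4 -1.1 -1.5 -0.1  0.
 -1.1 -1.8]
0.2
```

```bash
cat >> h.py <<'E'
def pose():
    s=bot.get_state(); T=np.eye(4); T[:3,:3]=R.from_rotvec(s['tcp_rot']).as_matrix(); T[:3,3]=s['tcp_pos']; return T
def target(x,y,z,yaw):   # tool down, tool x at yaw
    c,s_=np.cos(yaw),np.sin(yaw); T=np.eye(4)
    T[:3,:3]=np.array([[c,s_,0],[s_,-c,0],[0,0,-1]]); T[:3,3]=x,y,z; return T
def plan(G,N,T=None):
    from scipy.linalg import logm
    T=pose() if T is None else T
    D=np.linalg.inv(T)@G
    L=np.real(logm(D))/N; E=np.eye(4)
    from scipy.linalg import expm
    D1=expm(L); rv=R.from_matrix(D1[:3,:3]).as_rotvec()
    print("total cm",(D[:3,3]*100).round(2),"rv",R.from_matrix(D[:3,:3]).as_rotvec().round(4))
    print("per row: rv",rv.round(4),"shift(before-turn axes) cm",(D1[:3,3]*100).round(3),"shift(after-turn axes)",(D1[:3,:3].T@D1[:3,3]*100).round(3))
    P=[T]; 
    for i in range(N): P.append(P[-1]@D1)
    print("radius",[round(float(np.hypot(*p[:2,3])),2) for p in P][::3])
E
python3 - <<'E'
from h import *
plan(target(.4158,.1557,.2,.3215),24)
E
```

```text
total cm [-67.5  -44.11   2.68] rv [-7.0000e-04  8.0000e-04 -1.6475e+00]
per row: rv [-0.      0.     -0.0686] shift(before-turn axes) cm [-0.758 -3.695  0.11 ] shift(after-turn axes) [-0.503 -3.738  0.11 ]
radius [0.62, 0.6, 0.58, 0.56, 0.53, 0.51, 0.48, 0.46, 0.44]
```

```bash
python3 -m inch '[[0,0,-0.0686,-0.65,-3.7,0,1],[0,0,-0.0686,-0.65,-3.7,0,1],[0,0,-0.0686,-0.65,-3.7,0,1],[0,0,-0.0686,-0.65,-3.7,0,1],[0,0,-0.0686,-0.65,-3.7,0,1],[0,0,-0.0686,-0.65,-3.7,0,1],[0,0,-0.0686,-0.65,-3.7,0,1],[0,0,-0.0686,-0.65,-3.7,0,1],[0,0,-0.0686,-0.65,-3.7,0,1],[0,0,-0.0686,-0.65,-3.7,0,1],[0,0,-0.0686,-0.65,-3.7,0,1],[0,0,-0.0686,-0.65,-3.7,0,1]]'
python3 - <<'E'
from h import *
plan(target(.4158,.1557,.18,.3215),12)
E
```

```text
t: 1.2
tcp_pos: [0.459, -0.2916, 0.2267]
tcp_rot: [3.044, -0.776, 0.0]
ft_force: [-0.2, -0.5, -0.0]
width: 0.0916
total cm [-25.21 -37.2    4.66] rv [ 0.000e+00 -2.000e-04 -8.209e-01]
per row: rv [ 0.     -0.     -0.0684] shift(before-turn axes) cm [-0.838 -3.759  0.389] shift(after-turn axes) [-0.579 -3.807  0.389]
radius [0.54, 0.52, 0.49, 0.46, 0.44]
```

```bash
python3 -m inch '[[0,0,-0.0684,-0.7,-3.78,0.35,1],[0,0,-0.0684,-0.7,-3.78,0.35,1],[0,0,-0.0684,-0.7,-3.78,0.35,1],[0,0,-0.0684,-0.7,-3.78,0.35,1],[0,0,-0.0684,-0.7,-3.78,0.35,1],[0,0,-0.0684,-0.7,-3.78,0.35,1],[0,0,-0.0684,-0.7,-3.78,0.35,1],[0,0,-0.0684,-0.7,-3.78,0.35,1],[0,0,-0.0684,-0.7,-3.78,0.35,1],[0,0,-0.0684,-0.7,-3.78,0.35,1],[0,0,-0.0684,-0.7,-3.78,0.35,1],[0,0,0,0,0,0,1]]'
python3 - <<'E'
from h import *
plan(target(.4158,.1557,.01,.3215),4)
T=pose(); d=bot.snapshot("wrist"); cv2.imwrite("pics/w1.png",d["color"][:,:,::-1])
print(d["hand_eye"].round(3).tolist())
E=T@d["hand_eye"]
im=d["color"][:,:,::-1].copy()
for q in proj(d,W([.4158,.1557,.3215],[[.014,.12,.044],[-.014,.12,.044],[-.014,-.12,.044],[.014,-.12,.044],[0,0,.044]]),E):
    print(q.round(0)); cv2.circle(im,tuple(int(v) for v in q),3,(0,0,255),-1)
cv2.imwrite("pics/w1m.png",im)
E
```

```text
t: 2.2
tcp_pos: [0.4457, 0.1271, 0.1883]
tcp_rot: [-3.111, -0.412, 0.001]
ft_force: [0.3, 0.4, -0.6]
width: 0.0918
total cm [-2.14 -3.48 17.84] rv [-0.0032 -0.0002 -0.0585]
per row: rv [-0.0008 -0.     -0.0146] shift(before-turn axes) cm [-0.516 -0.887  4.459] shift(after-turn axes) [-0.503 -0.898  4.458]
radius [0.46, 0.45]
[[1.0, -0.001, 0.001, 0.001], [0.001, 0.97, 0.244, -0.065], [-0.001, -0.244, 0.97, -0.159], [0.0, 0.0, 0.0, 1.0]]
[300.   4.]
[259.   7.]
[287. 330.]
[321. 328.]
[293. 183.]
```

View pics/w1m.png

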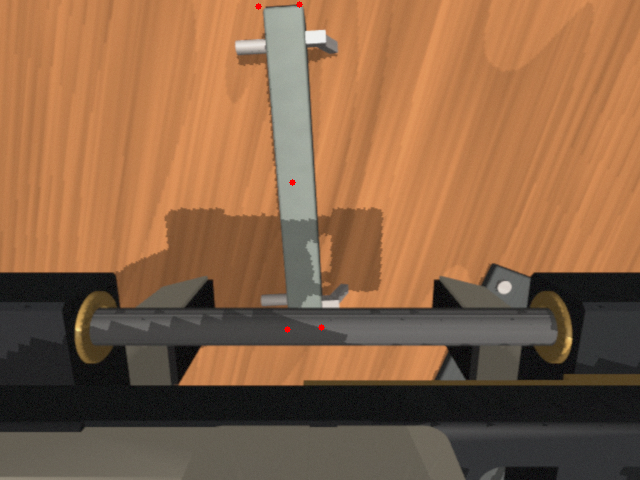

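```bash
python3 -m inch '[[0,0,-0.0585,-1.0,-1.75,0,1],[0,0,0,-1.1,-1.75,1,1],[0,0,0,0,0,4,1],[0,0,0,0,0,4,1],[0,0,0,0,0,4,1],[0,0,0,0,0,3,1],[0,0,0,0,0,1.2,1],[0,0,0,0,0,0,1]]'
python3 - <<'E'
from h import *
plan(target(.4158,.1557,.011,.3215),1)
E
```

```text
t: 2.92
tcp_pos: [0.4174, 0.1459, 0.0136]
tcp_rot: [3.103, 0.481, -0.008]
ft_force: [-0.7, 0.8, 0.2]
width: 0.0918
total cm [ 0.15 -0.99  0.26] rv [ 0.0006  0.0054 -0.0142]
per row: rv [ 0.0006  0.0054 -0.0142] shift(before-turn axes) cm [ 0.15  -0.986  0.257] shift(after-turn axes) [ 0.163 -0.983  0.258]
radius [0.44]
```

```bash
python3 -m inch '[[0,0.005,-0.0142,0.15,-0.98,0.25,1],[0,0,0,0,0,0,1]]'
python3 - <<'E'
from h import *
plan(target(.4158,.1557,.011,.3215),1)
T=pose(); d=bot.snapshot("wrist"); cv2.imwrite("pics/w2.png",d["color"][:,:,::-1])
E
```

```text
t: 3.08
tcp_pos: [0.418, 0.1583, 0.0143]
tcp_rot: [-3.099, -0.505, -0.009]
ft_force: [0.9, 1.3, 0.5]
width: 0.0917
total cm [-0.29  0.18  0.33] rv [-0.0006 -0.0062  0.0016]
per row: rv [-0.0006 -0.0062  0.0016] shift(before-turn axes) cm [-0.292  0.18   0.327] shift(after-turn axes) [-0.29   0.18   0.329]
radius [0.45]
```

View pics/w2.png

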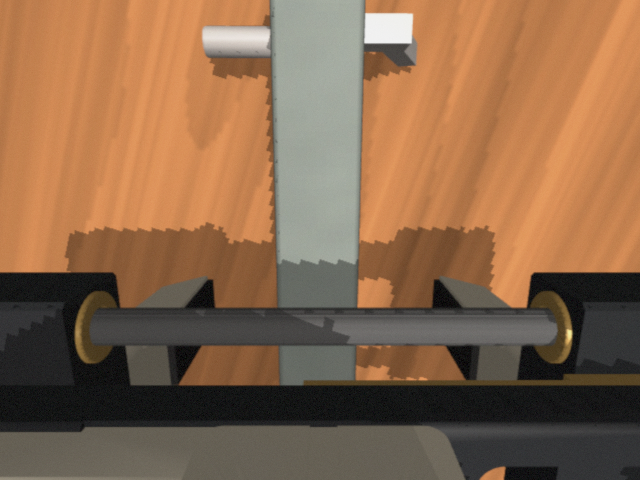

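```bash
python3 -m inch '[[0,-0.005,0,-0.1,0.2,0.3,1],[0,0,0,0,0,0,0],[0,0,0,0,0,0,0],[0,0,0,0,0,0,0],[0,0,0,0,0,0,0],[0,0,0,0,0,0,0],[0,0,0,0,0,0,0],[0,0,0,0,0,0,0],[0,0,0,0,0,0,0],[0,0,0,0,0,0,0]]'
python3 - <<'E'
from h import *
s=bot.get_state(); print(s['tcp_pos'],s['width'],s['ft_force'])
plan(target(.4158,.1557,.011,.3215),1)
E
```

```text
t: 3.97
tcp_pos: [0.4172, 0.1551, 0.0107]
tcp_rot: [3.101, 0.504, -0.0]
ft_force: [-0.8, 0.2, -0.3]
width: 0.0361
[0.41721235 0.15509633 0.01068408] 0.03614153461633041 [-0.83524123  0.16434528 -0.29424401]
total cm [-0.11 -0.1  -0.03] rv [0.0001 0.0001 0.0008]
per row: rv [0.0001 0.0001 0.0008] shift(before-turn axes) cm [-0.115 -0.102 -0.032] shift(after-turn axes) [-0.115 -0.102 -0.032]
radius [0.45]
```

```bash
python3 -m inch '[[0,0,0,0,0,0,0],[0,0,0,0,0,0,0],[0,0,0,0,0,0,0],[0,0,0,0,0,0,0],[0,0,0,0,0,0,0],[0,0,0,0,0,-1,0],[0,0,0,0,0,-2,0],[0,0,0,0,0,-3,0],[0,0,0,0,0,-3,0],[0,0,0,0,0,-2,0],[0,0,0,0,0,-1,0],[0,0,0,0,0,0,0]]'
python3 - <<'E'
from h import *
T=pose(); d=bot.snapshot("wrist"); cv2.imwrite("pics/w3.png",d["color"][:,:,::-1])
s=bot.snapshot("scene"); cv2.imwrite("pics/s3.png",cv2.resize(s["color"][180:400,180:440,::-1],None,fx=3,fy=3,interpolation=cv2.INTER_CUBIC))
plan(target(.53,.0,.16,-.09),8)
E
```

```text
t: 4.97
tcp_pos: [0.4184, 0.1555, 0.1328]
tcp_rot: [-3.101, -0.503, -0.006]
ft_force: [0.2, -0.7, -2.2]
width: 0.0277
total cm [ 5.83 18.24 -2.97] rv [6.000e-04 3.000e-04 4.117e-01]
per row: rv [0.0001 0.     0.0515] shift(before-turn axes) cm [ 1.134  2.127 -0.372] shift(after-turn axes) [ 1.242  2.066 -0.372]
radius [0.44, 0.48, 0.51]
```

View pics/w3.png

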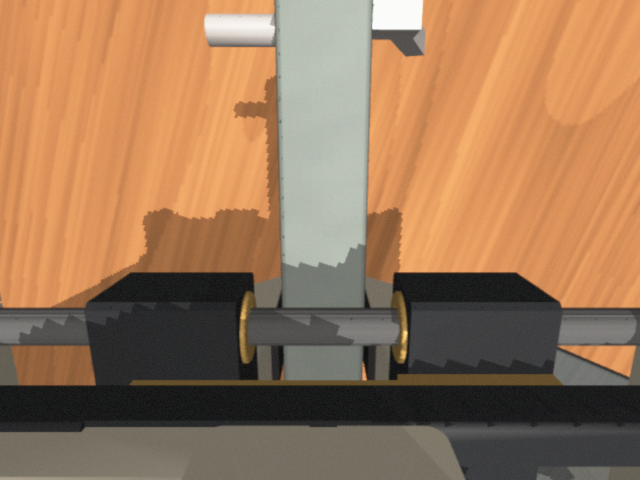

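View pics/s3.png

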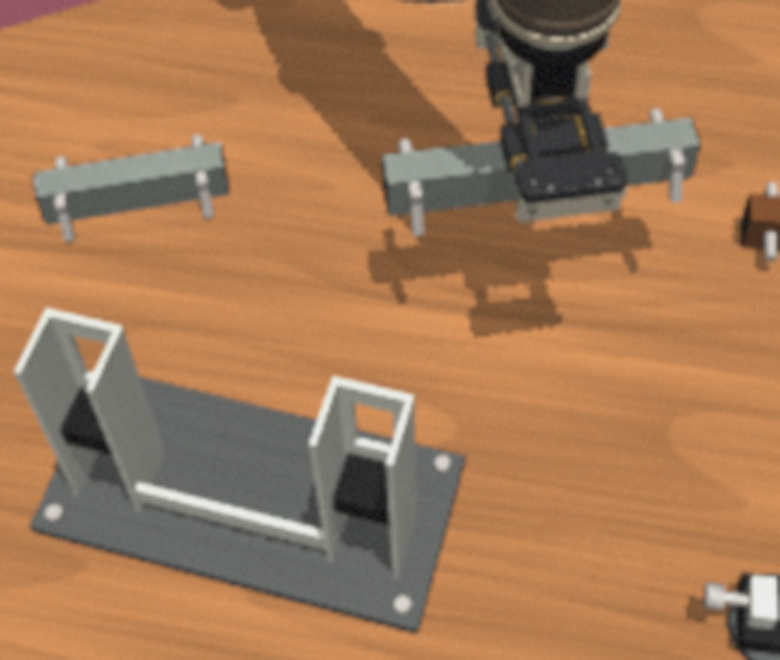

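```bash
python3 - <<'E'
from h import *
s=bot.snapshot("scene"); T=pose(); print(T[:3,3].round(4))
uv=np.array([(412.3,229.3),(410,220),(309.3,241.3),(308.3,232.7)])
BP=np.array([[.014,.12,.044],[-.014,.12,.044],[.014,-.12,.044],[-.014,-.12,.044]])
f=lambda p:(proj(s,W(p[:3],BP+np.c_[np.zeros((4,2)),p[3]+p[4]*BP[:,1]]))-uv).ravel()
r=least_squares(f,[.418,.155,.32,.122,0]);print(r.x.round(4),r.fun.round(1))
B=np.array([*r.x[:2]]);D=B-T[:2,3];print("bar rel tcp in tool x,y(bar)",D@[np.cos(.32),np.sin(.32)],D@[-np.sin(.32),np.cos(.32)])
plan(target(.5362,-.0161,.138,-.09),8)
E
```

```text
[0.4166 0.1545 0.1297]
[0.3984 0.1541 0.2491 0.0924 0.0891] [ 0.  -0.  -0.  -0.  -0.1  0.4  0.1 -0.4]
bar rel tcp in tool x,y(bar) -0.017332475692452633 0.005356300582240657
total cm [ 5.95 19.97 -0.83] rv [0.0008 0.0016 0.412 ]
per row: rv [0.0001 0.0002 0.0515] shift(before-turn axes) cm [ 1.187  2.338 -0.104] shift(after-turn axes) [ 1.306  2.274 -0.104]
radius [0.44, 0.48, 0.51]
```

```bash
python3 -m inch '[[0,0,0.0515,1.25,2.3,-0.1,0],[0,0,0.0515,1.25,2.3,-0.1,0],[0,0,0.0515,1.25,2.3,-0.1,0],[0,0,0.0515,1.25,2.3,-0.1,0],[0,0,0.0515,1.25,2.3,-0.1,0],[0,0,0.0515,1.25,2.3,-0.1,0],[0,0,0.0515,1.25,2.3,-0.1,0],[0,0,0.0515,1.25,2.3,-0.1,0],[0,0,0,0,0,0,0],[0,0,0,0,0,0,0]]'
python3 - <<'E'
from h import *
for i in range(3):
    T=pose(); s=bot.snapshot("scene"); print(T[:3,3].round(4), np.round(np.arctan2(T[1,0],T[0,0]),4))
t=bot.snapshot("top")
cv2.imwrite("pics/s4.png",cv2.resize(s["color"][190:390,180:440,::-1],None,fx=3,fy=3,interpolation=cv2.INTER_CUBIC))
cv2.imwrite("pics/t4.png",cv2.resize(t["color"][90:270,255:455,::-1],None,fx=3,fy=3,interpolation=cv2.INTER_CUBIC))
plan(target(.5362,-.0161,.138,-.09),1)
E
```

```text
t: 5.95
tcp_pos: [0.5408, -0.0134, 0.1367]
tcp_rot: [3.137, -0.145, -0.005]
ft_force: [-0.6, -0.1, -2.9]
width: 0.028
[ 0.5408 -0.0134  0.1367] -0.0926
[ 0.5404 -0.0118  0.1369] -0.0898
[ 0.5403 -0.0109  0.1373] -0.0883
total cm [-0.38  0.61 -0.  ] rv [-0.0003  0.0016  0.0026]
per row: rv [-0.0003  0.0016  0.0026] shift(before-turn axes) cm [-0.382  0.608 -0.003] shift(after-turn axes) [-0.381  0.609 -0.004]
radius [0.54]
```

View pics/s4.png

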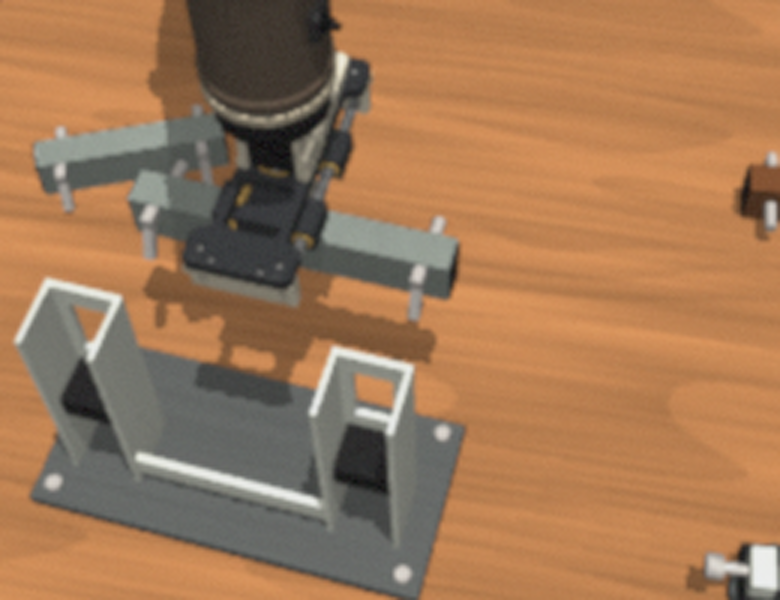

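View pics/t4.png

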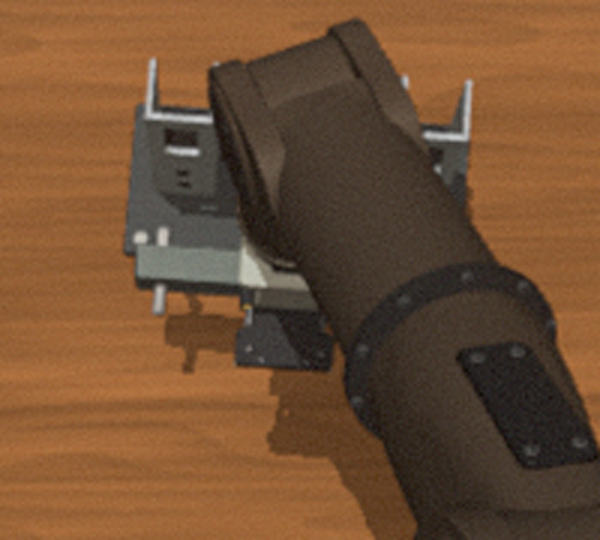

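```bash
cat >> h.py <<'E'
RK=[.6458,-.026,-.0905]
def overlay(name,out,box,k,bar,zb):
    d=bot.snapshot(name); x0,y0,x1,y1=box
    im=cv2.resize(d["color"][y0:y1,x0:x1,::-1],None,fx=k,fy=k,interpolation=cv2.INTER_CUBIC)
    def poly(P,c):
        q=((proj(d,P)+.5-[x0,y0])*k-.5).round().astype(int); cv2.polylines(im,[q.reshape(-1,1,2)],True,c,1)
    poly(W(bar,[[.014,.12,.044],[-.014,.12,.044],[-.014,-.12,.044],[.014,-.12,.044]],zb),(0,0,255))
    for s in(-.1,.1):
        poly(W(bar,[[.014,s-.004,.042],[.038,s-.004,.042],[.038,s+.004,.042],[.014,s+.004,.042]],zb),(255,0,0))
        poly(W(bar,[[.038,s-.004,.042],[.038,s+.004,.042],[.038,s+.004,.004],[.038,s-.004,.004]],zb),(0,255,255))
        poly(W(RK,[[0,s-.014,.18],[0,s+.014,.18],[0,s+.014,.12],[0,s-.014,.12]]),(0,255,0))
        poly(W(RK,[[0,s-.027,.2],[0,s+.027,.2]]),(255,0,255))
    cv2.imwrite(out,im)
E
python3 - <<'E'
from h import *
T=pose(); b=[*T[:2,3],np.arctan2(T[1,0],T[0,0])]; print(b)
overlay("scene","pics/s5.png",(180,200,360,350),4.2,b,T[2,3]-.0107)
overlay("top","pics/t5.png",(280,100,440,220),4.5,b,T[2,3]-.0107)
E
```

```text
[np.float64(0.5405389765599118), np.float64(-0.010373579877904306), np.float64(-0.08735894141938848)]
```

View pics/s5.png

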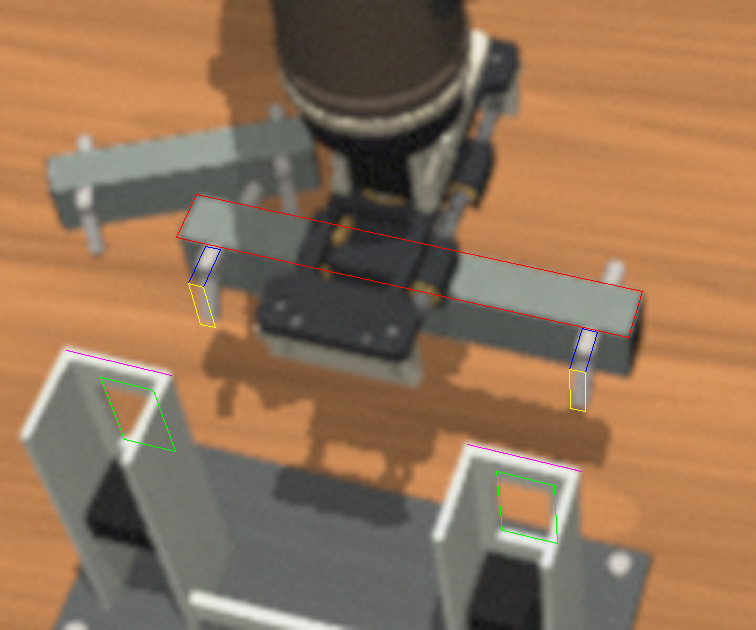

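View pics/t5.png

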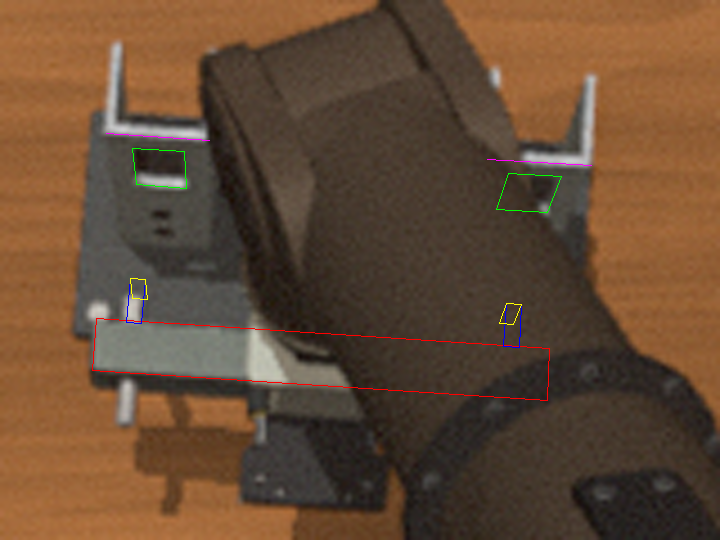

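```bash
python3 -m inch '[[0,0,0.003,0,0.3,0,0],[0,0,0,0,0.3,0,0],[0,0,0,1,0,0,0],[0,0,0,1.5,0,0,0],[0,0,0,1.5,0,0,0],[0,0,0,1.5,0,0,0],[0,0,0,1,0,0,0],[0,0,0,0.5,0,0,0],[0,0,0,0,0,0,0],[0,0,0,0,0,0,0]]'
python3 - <<'E'
from h import *
T=pose(); b=[*T[:2,3],np.arctan2(T[1,0],T[0,0])]
c,s=np.cos(RK[2]),np.sin(RK[2]); D=T[:2,3]-RK[:2]; print("rack xy",D@[c,s],D@[-s,c],T[2,3]-.0107,b[2])
overlay("scene","pics/s6.png",(180,220,360,370),4.2,b,T[2,3]-.0107)
overlay("top","pics/t6.png",(280,100,440,220),4.5,b,T[2,3]-.0107)
E
```

```text
t: 7.08
tcp_pos: [0.6104, -0.0242, 0.1384]
tcp_rot: [3.138, -0.146, -0.001]
ft_force: [-0.6, -0.6, -2.7]
width: 0.028
rack xy -0.035436674545119735 -0.0013981368654345237 0.12774886149421885 -0.09286599898606425
```

View pics/s6.png

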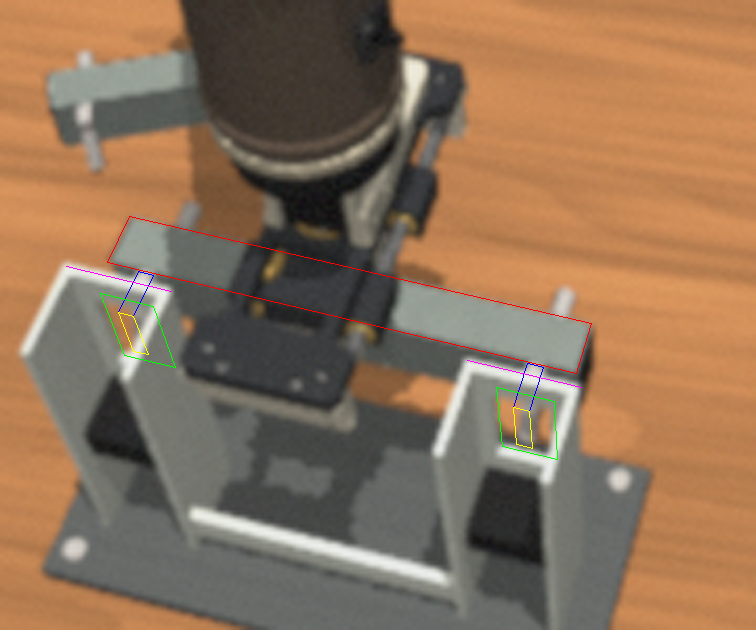

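View pics/t6.png

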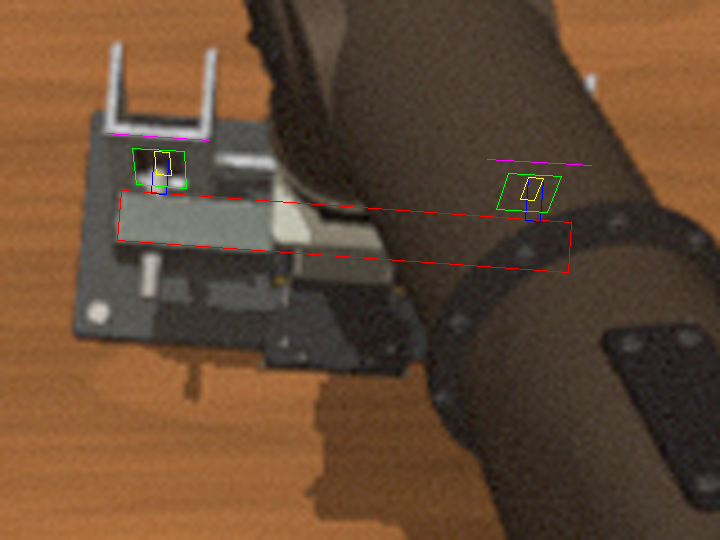

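```bash
python3 -m inch '[[0,0,0,0.6,0,0,0],[0,0,0,0.6,0,0,0],[0,0,0,0.4,0,0,0],[0,0,0,0.2,0,0,0],[0,0,0,0,0,0,0],[0,0,0,0,0,0,0]]'
python3 - <<'E'
from h import *
T=pose(); c,s=np.cos(RK[2]),np.sin(RK[2]); D=T[:2,3]-RK[:2]; print("rack xy",D@[c,s],D@[-s,c],T[2,3]-.0107,np.arctan2(T[1,0],T[0,0]))
E
python3 -m inch '[[0,0,0,0.1,0,0,0],[0,0,0,0.1,0,0,0],[0,0,0,0,0,0,0]]'
python3 - <<'E'
from h import *
T=pose(); b=[*T[:2,3],np.arctan2(T[1,0],T[0,0])]
c,s=np.cos(RK[2]),np.sin(RK[2]); D=T[:2,3]-RK[:2]; print("rack xy",D@[c,s],D@[-s,c],T[2,3]-.0107,b[2])
overlay("scene","pics/s7.png",(180,220,360,370),4.2,b,T[2,3]-.0107)
E
```

```text
t: 7.68
tcp_pos: [0.6285, -0.0258, 0.1386]
tcp_rot: [-3.138, 0.146, 0.0]
ft_force: [-0.1, -0.5, -2.1]
width: 0.0283
rack xy -0.017278115222984447 -0.0013443543204272551 0.12788026769504562 -0.09274470655619288
t: 7.93
tcp_pos: [0.6306, -0.026, 0.1388]
tcp_rot: [3.138, -0.146, 0.0]
ft_force: [0.2, 0.0, -1.9]
width: 0.0277
rack xy -0.015146365388919107 -0.0014202230673915324 0.12806103366206575 -0.0927474244211381
```

View pics/s7.png

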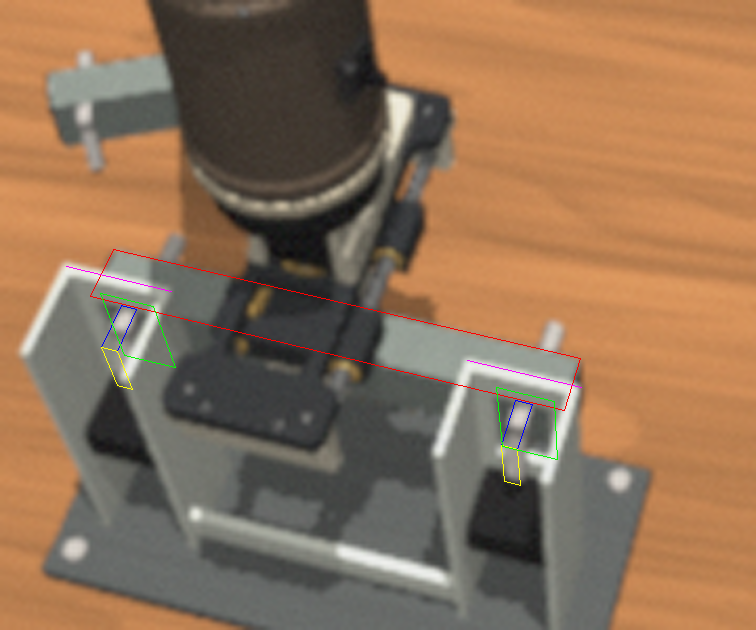

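```bash
python3 -m inch '[[0,0,0,0.1,0,0,0],[0,0,0,0,0,0,0]]'
python3 -m inch '[[0,0,0,0.1,0,0,0],[0,0,0,0,0,0,0]]'
```

```text
t: 8.15
tcp_pos: [0.6316, -0.0261, 0.1388]
tcp_rot: [3.138, -0.146, 0.0]
ft_force: [-0.5, 0.1, -2.7]
width: 0.0283
t: 8.32
tcp_pos: [0.6319, -0.0262, 0.1386]
tcp_rot: [3.138, -0.145, -0.002]
ft_force: [-3.1, 0.5, -1.1]
width: 0.0281
```

```bash
python3 -m inch '[[0,0,0,-0.05,0,0.5,0],[0,0,0,0,0,0.5,0],[0,0,0,0,0,0.5,0],[0,0,0,0,0,0.4,0],[0,0,0,0,0,0,0]]'
python3 -m inch '[[0,0,0,0,0,0.3,0],[0,0,0,0,0,0.3,0],[0,0,0,0,0,0,0]]'
```

```text
t: 8.73
tcp_pos: [0.6316, -0.0263, 0.1184]
tcp_rot: [3.138, -0.146, -0.002]
ft_force: [-0.4, -0.4, -2.2]
width: 0.0281
t: 8.98
tcp_pos: [0.632, -0.0261, 0.114]
tcp_rot: [3.138, -0.145, 0.0]
ft_force: [-3.5, -1.1, 1.9]
width: 0.0278
```

```bash
python3 -m inch '[[0,0,0,0,0,0.3,0],[0,0,0,0,0,0.3,0],[0,0,0,0,0,0,0]]'
python3 -m inch '[[0,0,0,0,0,0.3,0],[0,0,0,0,0,0.3,0],[0,0,0,0,0,0,0]]'
```

```text
t: 9.23
tcp_pos: [0.632, -0.0261, 0.1083]
tcp_rot: [3.138, -0.146, 0.001]
ft_force: [-4.5, 0.1, 4.8]
width: 0.0276
t: 9.48
tcp_pos: [0.632, -0.0261, 0.1024]
tcp_rot: [3.138, -0.146, 0.001]
ft_force: [-4.1, -0.8, 4.2]
width: 0.0277
```

```bash
python3 -m inch '[[0,0,0,0,0,0.2,0],[0,0,0,0,0,0.2,0],[0,0,0,0,0,0,0]]'
python3 -m inch '[[0,0,0,0,0,0.2,0],[0,0,0,0,0,0.2,0],[0,0,0,0,0,0,0]]'
python3 - <<'E'
from h import *
T=pose(); b=[RK[0]-.014*np.cos(RK[2]),RK[1]-.014*np.sin(RK[2]),RK[2]]
overlay("scene","pics/s8.png",(180,220,360,370),4.2,b,.09)
E
```

```text
t: 9.73
tcp_pos: [0.6319, -0.0261, 0.1004]
tcp_rot: [3.137, -0.146, 0.002]
ft_force: [-12.3, -1.5, 23.9]
width: 0.0277
t: 9.98
tcp_pos: [0.632, -0.0259, 0.0979]
tcp_rot: [3.137, -0.146, 0.003]
ft_force: [-18.8, -0.6, 38.1]
width: 0.0277
```

View pics/s8.png

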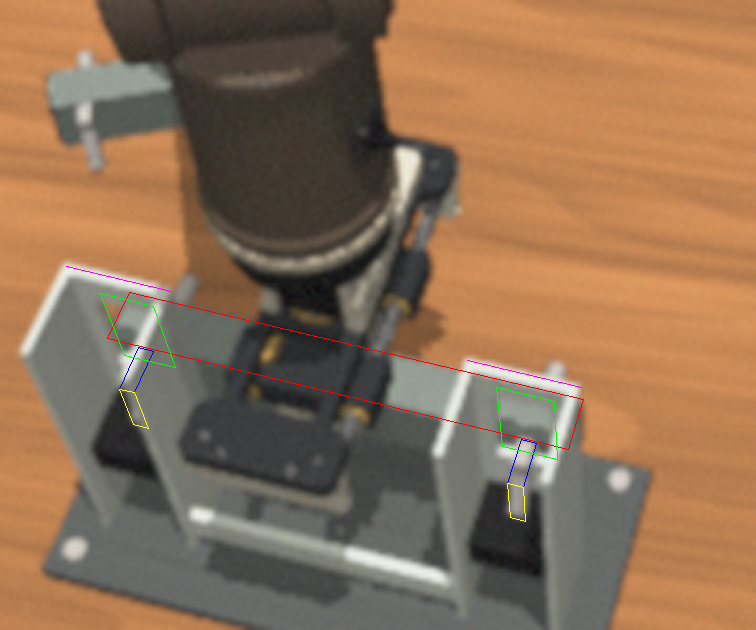

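```bash
python3 -m inch '[[0,0,0,0,0,-0.2,0],[0,0,0,0,0,-0.15,0],[0,0,0,0,0,0,0]]'
python3 -m inch '[[0,0,0,0,0,0,0.5],[0,0,0,0,0,0,0.5],[0,0,0,0,0,0,0.5],[0,0,0,0,0,0,0.5]]'
```

```text
t: 10.28
tcp_pos: [0.6319, -0.0259, 0.0981]
tcp_rot: [3.138, -0.145, 0.001]
ft_force: [-7.4, 0.9, 12.7]
width: 0.028
t: 10.62
tcp_pos: [0.6324, -0.0263, 0.0971]
tcp_rot: [-3.138, 0.146, -0.001]
ft_force: [0.8, -0.1, -0.4]
width: 0.0452
```

```bash
python3 -m inch '[[0,0,0,0,0,-0.5,0.5],[0,0,0,0,0,-1,0.5],[0,0,0,0,0,-2,0.5],[0,0,0,0,0,-3,0.5],[0,0,0,0,0,-3,0.5],[0,0,0,0,0,-3,0.5],[0,0,0,-3,0,-2,0.5],[0,0,0,-4,0,0,0.5],[0,0,0,-4,0,0,0.5],[0,0,0,-4,0,0,0.5],[0,0,0,-3,0,0,0.5],[0,0,0,0,0,0,0.5]]'
python3 - <<'E'
from h import *
b=[RK[0]-.014*np.cos(RK[2]),RK[1]-.014*np.sin(RK[2]),RK[2]]
overlay("scene","pics/s9.png",(180,220,360,370),4.2,b,.09)
overlay("top","pics/t9.png",(280,100,440,220),4.5,b,.09)
E
```

```text
t: 11.62
tcp_pos: [0.4472, -0.0088, 0.243]
tcp_rot: [3.136, -0.143, -0.003]
ft_force: [0.3, -0.9, 0.4]
width: 0.0461
```

View pics/s9.png

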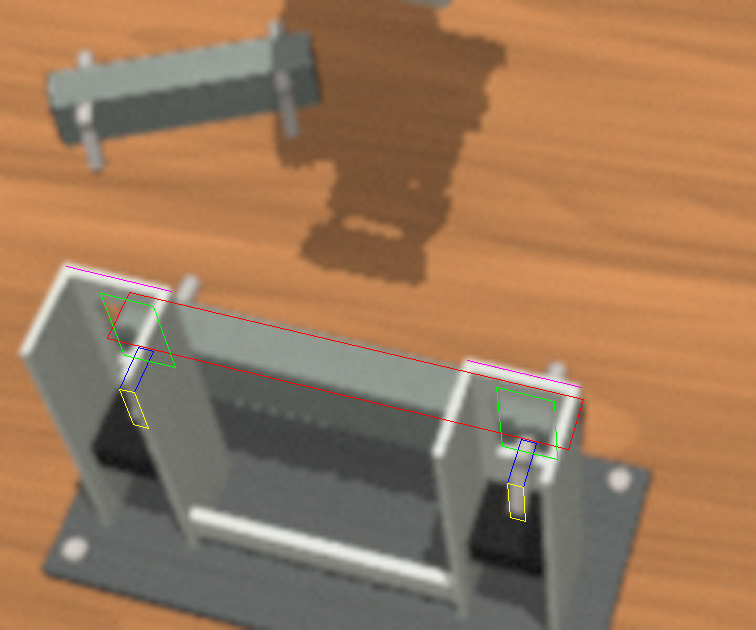

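View pics/t9.png

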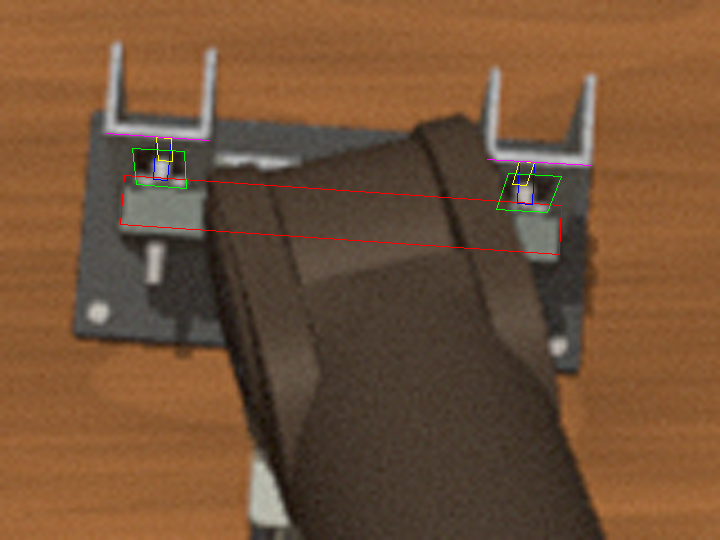

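```bash
python3 - <<'E'
from h import *
def crop(n,o,x0,y0,x1,y1,k):
    d=bot.snapshot(n); cv2.imwrite(o,cv2.resize(d["color"][y0:y1,x0:x1,::-1],None,fx=k,fy=k,interpolation=cv2.INTER_CUBIC))
crop("scene","pics/s10.png",190,275,330,360,5.7)
crop("top","pics/t10.png",295,115,425,190,6)
E
```

View pics/s10.png

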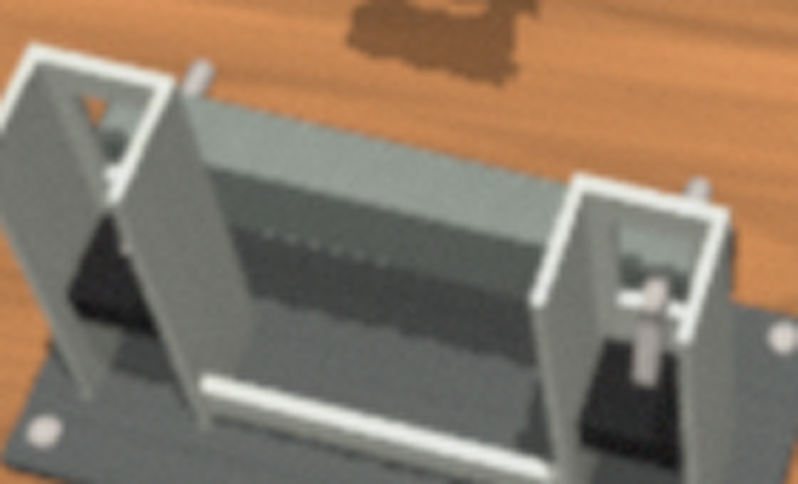

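View pics/t10.png

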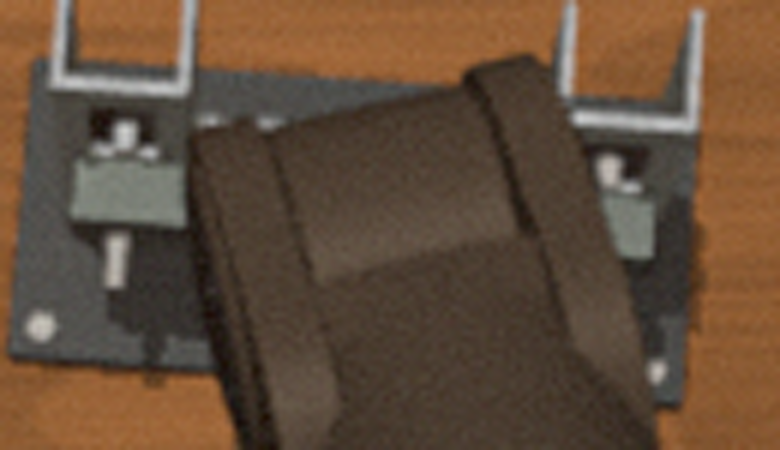

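```bash
python3 - <<'E'
from h import *
t=bot.snapshot("top"); s=bot.snapshot("scene")
ft=lambda a:np.array(a)/6+[295,115]-.4; fs=lambda a:np.array(a)/5.7+[190,275]-.4
Rr=R.from_euler('z',RK[2])
def BW(p,P): # p: x,y,z in rack, yaw,pitch(y),roll(x)
    Q=R.from_euler('zyx',p[3:6]).apply(P)+p[:3]; return Rr.apply(Q)+[RK[0],RK[1],0]
C=np.array([[.014,.12,.044],[-.014,.12,.044],[-.014,-.12,.044],[.014,-.12,.044]])
tc=ft([(75,160),(71,222),(655,258),(657,200)])
fl=fs([(200,97),(380,139),(560,183)]); rl=fs([(205,165),(380,205),(545,247)])
def ld(uv,a,b):
    d=(b-a)/np.linalg.norm(b-a); return (uv-a)@np.array([-d[1],d[0]])
def f(p):
    q=proj(s,BW(p,C)); 
    return np.r_[(proj(t,BW(p,C))-tc).ravel(),ld(fl,q[2],q[1]),ld(rl,q[3],q[0]),np.array(p[3:6])*8]
r=least_squares(f,[-.014,0,.09,0,0,0]); print(r.x.round(4)); print(r.fun.round(2))
J=np.linalg.inv(r.jac.T@r.jac); print("sd",(np.sqrt(np.diag(J))*.7).round(4))
print(bot.get_state()['t'],bot.get_state()['ft_force'])
E
```

```text
[-0.0173 -0.0006  0.086   0.0013 -0.0279 -0.0053]
[ 0.09 -0.29 -0.11  0.32 -0.14  0.69  0.15 -0.66  0.25  0.15  0.39 -0.16
 -0.52 -0.14  0.01 -0.22 -0.04]
sd [0.0027 0.001  0.0014 0.0065 0.0602 0.0167]
11.9167 [-0.2174459  -0.01747053 -0.70759511]
```

```bash
python3 - <<'E'
from plant import bot
print(bot.sign_off()); print(bot.get_state()['t'])
E
```

```text
the job is handed in; nothing more can be done
None
the job is handed in; nothing more can be done
```

The long bar is on the rack: both tabs went through the slots, I pressed the bar down to its stop, then released it and backed the arm away. I handed the job in at about 12 s. The sign-off gives no verdict, so what follows is my own measurement.

- **Insertion:** I entered with the underside about 127 mm above the desk and touched the uprights at about 3 N. The shoes were met just below 107 mm. They then yielded at about 5 to 7 N above the bar's weight, a little under the 10 N expected.
- **Pressing home:** The stop came at the expected height, and the upward force rose to 38 N. The gripper went about 3 mm past the nominal home height there, so the fingers probably slipped on the bar, or the height reading was off.
- **Final pose (both cameras):**

| Rack frame | Measured | Allowed |
|---|---|---|
| x | -17 mm | -26 to -4 mm |
| y | -1 mm | -15 to 15 mm |
| z | 86 mm | 80 to 96 mm |

The bar is level along its length to about 0.3°, with a fit uncertainty of about 1°. Its tilt about that length came out at about 1.6°, but the fit barely constrains it.

- **One disagreement:** The z reading of 86 mm is 4 mm below the 90 mm at which the necks should sit on the sills. I put this down to camera and calibration error, since the press stopped at the expected height. The bar also sits about 3 mm forward of contact, within the play of the hooks.
- **Clearance:** The wrist force was near zero after release, and the gripper is about 20 cm from the rack. The short bar was not touched and looked unmoved in the last scene picture.

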